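# Shift the feed gearbox to the large-fruit slot

### The job

The feed gearbox on the packing table is parked: its ball lever stands in the near-left slot of the H-gate. With the fingertips, push the lever out of that slot to the middle channel, across it, and fully home into the slot that has the largest disc badge beside it, then let go. Only push the lever, never take it between the fingers; do not run it deep into either of the other two slots on the way, and leave everything else on the table where it is.

Things in the scene. Friction and masses are not known exactly. Their poses are not given: they have to be found in the camera images.
- gearbox: The gearbox, a grey box 130 (x) x 170 (y) mm fixed to the table, with a bright gate plate on top, 84 mm above the table. Origin: centre of its underside. +x points to its far side, +y to its left, z up; it stands turned by up to 0.35 rad.
- gate (a point): Centre of the H-shaped opening in the gate plate's top, 84 mm above the table. Middle channel along y at x = 0, slots near (-x) and far (+x) from its ends, centred on y = +16 (left) and -16 mm (right). Two fixed tongues, 17 mm wide, part left from right slots and leave a 16 mm channel for the 10 mm stick: the lever can cross only within about 0.06 rad of lever_shift 0.
- lever_shift (a joint): Fore-and-aft swing of the lever about its pivot, rad: 0 in the middle channel, positive leaning to the gearbox's far side (+x), end stops at +0.45 and -0.45 (fully home in a far or near slot). Starts between -0.45 and -0.40. Stays where it is left; about 2.5 N at the ball moves it.
- lever_cross (a joint): Sideways swing of the lever about its pivot, rad: positive leans to the gearbox's right (-y), end stops at -0.316 (left slots) and +0.316 (right slots). Starts near the left stop. Stays where it is left; about 2.5 N at the ball moves it.
- knob (a point): Centre of the lever's black ball, 30 mm across, on a 10 mm steel stick, 105 mm from the pivot, which lies under the gate's centre 35 mm above the table. The ball's centre is 140 mm above the table with the lever upright, about 125 mm when home in a slot, then about 45 mm fore or aft and 31 mm left or right of the gearbox's centre. z runs up the stick.
- badge_large: Black square badge, 32 mm, lying on the gate plate 28 mm fore or aft and 60 mm to the side of the gearbox's centre, beside a slot, with a raised bright disc 27 mm across (the largest). It marks the wanted slot: the near-right or the far-right one. Origin: centre of its underside.
- badge_small: The same badge with the smallest disc, 9 mm across; beside the other right-hand slot.
- badge_medium: The same badge with a disc 17 mm across; always beside the far-left slot.
- badge_park: The same badge with a bar 24 x 6 mm instead of a disc; always beside the near-left slot, where the lever is parked at the start.
- card_stack: Bystander: banded stack of grey cards, 90 x 65 x 21 mm, on the left, behind the stacked pink packs; loose.
- sticker_roll: Bystander: small roll of stickers, 53 mm across, 29 mm high, right of the gearbox; loose.
- tape: Bystander: roll of brown tape, 92 mm across, 48 mm high, at the back right; loose.
- big_roll: Bystander: roll of stickers 63 mm across, 29 mm high, at the back right; loose.

How it is judged (in metres and radians):
On the way, in this order (a step that is already met when the one before it is completed fails the run):
1. the lever is pushed out of the parking slot into the middle channel (value of joint lever_shift above -0.1 rad and value of joint lever_cross below 0 rad).
2. the lever is pushed across to the right-hand end of the channel (value of joint lever_cross above 0.15 rad and value of joint lever_shift between -0.3 and 0.3 rad).
At the end, for the whole second after the job is handed in: The lever stands at rest in the slot beside the largest disc badge: lever_cross above 0.2 rad and lever_shift beyond 0.36 rad of its 0.45 rad end stop, toward the side (near or far) on which that badge lies (value of joint lever_cross above 0.2 rad and ((x of badge_large in the frame of gearbox above 0 m and value of joint lever_shift above 0.36 rad) or (x of badge_large in the frame of gearbox below 0 m and value of joint lever_shift below -0.36 rad)) and velocity of joint lever_shift between -0.05 and 0.05 rad/s); the robot touches nothing.
It fails at once if the lever is run deep into the far-left (medium disc) slot (value of joint lever_shift above 0.3 rad and value of joint lever_cross below 0 rad).
It fails at once if the lever is run deep into the right-hand slot of the small disc (value of joint lever_cross above 0 rad and ((x of badge_large in the frame of gearbox above 0 m and value of joint lever_shift below -0.3 rad) or (x of badge_large in the frame of gearbox below 0 m and value of joint lever_shift above 0.3 rad))).
It fails at once if the lever is taken between the fingers instead of being pushed (x of the grasp point in the frame of knob between -0.009 and 0.009 m and y of the grasp point in the frame of knob between -0.009 and 0.009 m and z of the grasp point in the frame of knob between -0.05 and 0.018 m).
It fails at once if a bystander is moved, lifted or carried (distance of any of card_stack, sticker_roll, tape, big_roll from where it was at the start of the episode above 0.012 m).
It also fails if it takes over 46 s, if anything falls off the work surface, if the arm or the gripper's body presses on something with over 40 N, if the wrist force passes 120 N, or if a joint passes its speed limit or range.

### The arm

A 6-joint arm with a two-finger parallel gripper is mounted at the origin on a cart in front of the work surface, level with it; the furniture and walls round the work are solid. World frame = base frame: x ahead of the robot, y to its left, z up, the work surface at z = 0. Lengths are in m, angles in degrees, forces in N, time in s.
With the tool pointing down it reaches from about 0.35 to 0.875 m from the base axis. Payload 4.2 kg.
Tool frame: the origin (TCP) lies midway between the tips of the shut fingers; the grasp point (between the pads) lies 19 mm behind it; z points along the fingers, y is the direction in which the jaws open and shut (so a half turn about z gives the same grasp; the last joint's range is limited). The gripper opens to 87 mm and grips with 3 to 60 N. Pads are 19 mm wide; open, the fingers measure 117 mm over their backs; the gripper's body (75 mm by 190 mm) begins 51 mm behind the grasp point.
Start: joints at [-54.511, 22.042, 0.453, 0, -68.411, -14.817], TCP at [0.221, -0.585, 0.223] pointing down, gripper open.
Joint ranges: [-179.83, 179.83], [-69.29, 118.12], [-61.27, 80.66], [-181.25, 117.63], [-171.15, -9.14], [-177.46, 177.46]. Speed limits (degrees/s): [159.86, 159.86, 180, 180, 180, 180].

### API

Orientations are given as a 3x3 rotation matrix whose columns are the frame's x, y, z axes.
In Python, from station import r gives the robot as it stands.
- The arm moves only by the tool play_rows, never from a script. Its argument "commands" is a list that holds one entry, the list of rows, each a list of 7 numbers: the shift along the world's x, y, z in m, then the turn, a rotation vector about the world's x, y, z in rad, then the closure, from 0 (fully open) to 1 (shut). A call has 1 to 5 rows; each row is the pose to reach, as a shift and turn from the pose commanded when the call began; what a row does not reach only later rows make up. A row lasts 1/10 s, in which the tool goes at most 50 mm and 8.59 degrees, less where a joint would pass 70% of its speed; a pose out of reach is approached as far as the arm can. A call with a gripper value outside its range is refused whole. The fingers move at their own pace and stop on an object; the grip force is fixed at half the most. Time passes only in rows, so rows that repeat a pose let the fingers close. It gives the time, the measured TCP pose, the force and the opening at its end, in the units of the state.
- r.sense(): the state, without advancing time (a new reading comes with each control period).
- r.capture(name): name is "side" or "top"; returns a dict with "image" (420x560x3 uint8, red, green, blue), "range_z" (420x560 float32, m along the optical axis (not along the pixel's ray), 0 where there is no reading), "intrinsics" (3x3 intrinsics, pixels), "k1" (the pictures are not rectified: a ray, as slopes to the right and down, at radius r is drawn at 1 + k1 r^2 times it, then the intrinsics apply), "extrinsics" (4x4, takes a point from camera to world coordinates). Camera axes: x right, y up, looking along -z (the intrinsics and any distortion apply to the point x, -y, -z); pixel columns grow to the right and rows downward; lengths in m; the calibration is good to about 2 mm. A picture is of the moment at which its call begins.
- r.finish_job(): hands the job in, once; it reports no verdict.
The state is a dict: "time_s": time; "joints": joint angles; "joint_velocities": joint speeds; "effort": joint torques, N m; "tcp_pos": TCP position; "ee_rot": TCP orientation; "wrist_force": force on the tool from outside, world axes, zero at the start; "moment": the same for the moment, N m; "gripper_width": opening from 0.0 (shut) to 1.0 (fully open).
Only numpy, scipy, OpenCV 4.12 (cv2) and the standard library are available. Lean on these libraries where they do the work, as an engineer would, in place of code of your own. Each camera call takes 0.05 s, during which the arm holds its last target. There are 200 camera calls.

## Working session

There is one attempt and no reset: what is moved stays moved. The work goes in short steps, Python scripts to look and compute and a tool call to move; the robot and the scene stay as the last step left them, time stands still between calls to the robot, and variables do not carry over. Pictures are saved under pics/ and viewed, about 8 in all and at most 12, crops included, and the job is handed in when it is done.

Besides the shell and the picture viewer there is one more tool, called after "Emit:" as name([rows], argument=value, ...), one row to a line, values as JSON. play_rows: Moves the arm, as the interface text tells. Its arguments: {"type":"object","properties":{"commands":{"type":"array","items":{"type":"array","items":{"type":"array","items":{"type":"number"}}}}},"required":["commands"]}

```bash
mkdir -p pics
cat > h.py <<'E'
import numpy as np, cv2
from station import r
def cap(n,f):
    c=r.capture(n); cv2.imwrite('pics/'+f,c['image'][:,:,::-1]); np.savez('pics/'+f[:-4],**{k:c[k] for k in c}); return c
def ray(c,u,v):
    K=np.array(c['intrinsics']); k=float(c['k1'])
    p=cv2.undistortPoints(np.array([[[u,v]]],float),K,np.array([k,0,0,0,0.]))[0,0]
    E=np.array(c['extrinsics']); d=E[:3,:3]@np.array([p[0],-p[1],-1]); return E[:3,3],d
def onz(c,u,v,z):
    o,d=ray(c,u,v); return o+d*(z-o[2])/d[2]
def proj(c,P):
    E=np.array(c['extrinsics']); q=E[:3,:3].T@(np.array(P)-E[:3,3]); a=np.array([q[0],-q[1]])/-q[2]
    a*=1+float(c['k1'])*(a@a); K=np.array(c['intrinsics']); return K[:2,:2]@a+K[:2,2]
E
python3 - <<'E'
from h import *
for n in('side','top'):
    c=cap(n,n+'0.png'); print(n,c['extrinsics'],c['intrinsics'],c['k1'])
print(r.sense())
E
```

```text
side [[ 0.82376645  0.33336143 -0.45856188  0.01574529]
 [-0.56692116  0.48004112 -0.66944822 -0.82400573]
 [-0.00303966  0.81143742  0.58443142  0.850435  ]
 [ 0.          0.          0.          1.        ]] [[496.67810412   0.         279.35992737]
 [  0.         496.67810412 212.61362505]
 [  0.           0.           1.        ]] -0.12752314233231163
top [[ 0.01908951  0.98771351 -0.15510514  0.3982289 ]
 [-0.99971158  0.01659536 -0.01735942  0.01928445]
 [-0.01457211  0.15539179  0.98774544  1.31443645]
 [ 0.          0.          0.          1.        ]] [[521.7486429    0.         278.71962878]
 [  0.         521.7486429  208.33710002]
 [  0.           0.           1.        ]] 0.006093015563229329
{'time_s': 0.1, 'joints': array([-5.45116415e+01,  2.20852761e+01,  3.88686000e-01, -2.53354680e-02,
       -6.84108894e+01, -1.48162971e+01]), 'joint_velocities': array([-0.03152439, -0.14723786,  0.07231602,  0.15060134,  0.01772383,
       -0.00861765]), 'effort': array([-3.31639903e-04, -3.91689384e+01,  1.87934411e+01,  4.23190355e+00,
        1.34521382e-02, -6.65340372e-05]), 'tcp_pos': array([ 0.22046498, -0.58425844,  0.22158767]), 'ee_rot': array([[-9.35673811e-01, -3.52865344e-01, -7.54208415e-04],
       [-3.52866140e-01,  9.35672148e-01,  1.76606679e-03],
       [ 8.25080414e-05,  1.91859706e-03, -9.99998156e-01]]), 'wrist_force': array([ 0.08247601, -0.43388083,  0.5486649 ]), 'moment': array([ 0.01791798,  0.02155485, -0.01831118]), 'gripper_width': 1.001112870198447}
```

View pics/top0.png

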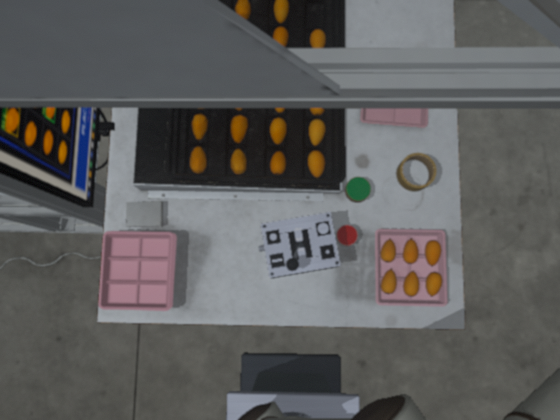

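View pics/side0.png

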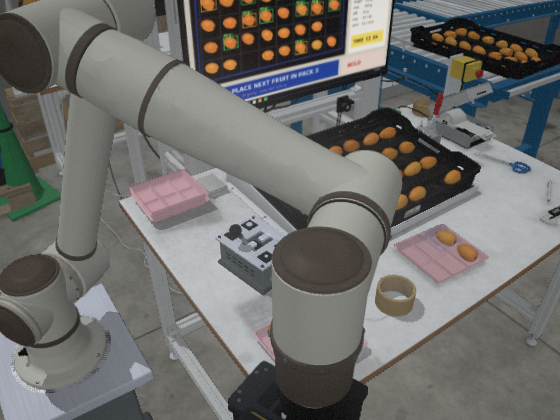

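Run:
```python
from h import *
c=dict(np.load('pics/top0.npz'))
im=c['image'][200:285,250:365]
cv2.imwrite('pics/crop0.png',cv2.resize(im[:,:,::-1],None,fx=6.5,fy=6.5,interpolation=cv2.INTER_CUBIC))
g=cv2.cvtColor(c['image'],cv2.COLOR_RGB2GRAY)
m=(g<70).astype(np.uint8); m[:200]=0;m[285:]=0;m[:,:255]=0;m[:,345:]=0
n,l,s,ce=cv2.connectedComponentsWithStats(m)
for i in range(1,n):
    if s[i,4]>8: print(s[i],ce[i],onz(c,*ce[i],0.084))
for P in [(347,235),(358,189),(413,172),(144,214)]: print(P,onz(c,*P,0.03), )
```

```text
[337 226   8  19 117] [341.11965812 234.97435897] [ 0.53018489 -0.10782613  0.084     ]
[267 230  13  14  86] [272.90697674 236.95348837] [0.52264334 0.05336062 0.084     ]
[287 230  25  40 414] [297.82125604 249.07487923] [ 0.49500904 -0.00597197  0.084     ]
[321 245  13  14 126] [326.91269841 251.46031746] [ 0.49062835 -0.07447214  0.084     ]
[270 254  13   6  47] [276.12765957 256.14893617] [0.47744449 0.04483471 0.084     ]
[272 261  12   6  48] [277.47916667 263.91666667] [0.45930616 0.04129955 0.084     ]
(347, 235) [ 0.53616788 -0.12788534  0.03      ]
(358, 189) [ 0.65220128 -0.155476    0.03      ]
(413, 172) [ 0.69786636 -0.2933069   0.03      ]
(144, 214) [0.57996331 0.37791055 0.03      ]
```

View pics/crop0.png

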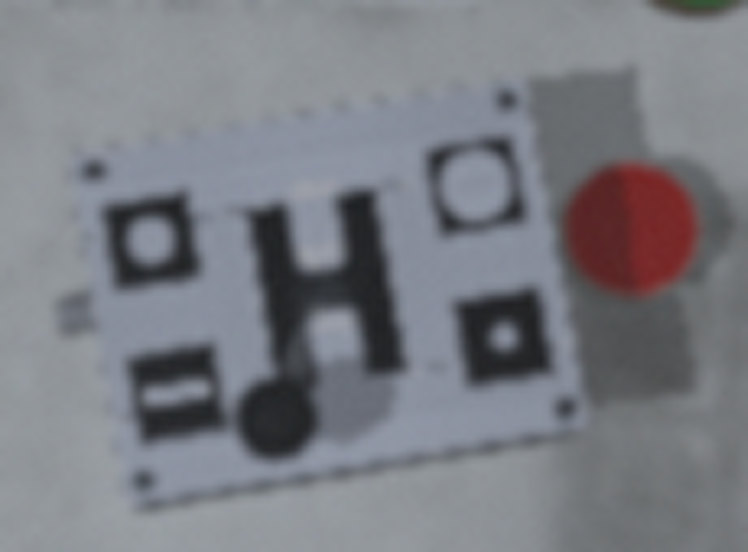

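```bash
cat >> h.py <<'E'
c0=dict(np.load('pics/top0.npz'))
B=[onz(c0,*p,0.084)[:2] for p in [(273.4,236.9),(323.2,228.6),(327.4,251.8),(277.1,260.5)]]
G=np.mean(B,0); dx=(B[0]+B[1]-B[2]-B[3]); dy=(B[0]+B[3]-B[1]-B[2])
yaw=np.arctan2(dx[1]*28-dy[0]*60,dx[0]*28+dy[1]*60); R=np.array([[np.cos(yaw),-np.sin(yaw)],[np.sin(yaw),np.cos(yaw)]])
def togb(P): return R.T@(np.array(P)[:2]-G)
def w(x,y): return G+R@np.array([x,y])
def knob(c):
    # sphere on pivot: blob above the plate by depth in top view
    h,wd=c['range_z'].shape; pts=[]
    for v in range(205,280):
        for u in range(255,345):
            z=c['range_z'][v,u]
            if z>0:
                o,d=ray(c,u,v); P=o+d*z
                if .115<P[2]<.160 and np.hypot(*(P[:2]-G))<.08: pts.append(P)
    return np.array(pts)
E
python3 - <<'E'
from h import *
print(G,np.degrees(yaw),[togb(b)*1000 for b in B])
k=knob(c0); print(len(k),k.mean(0),k.max(0),togb(k.mean(0)))
# colour check
p=onz(c0,250+276/6.5,200+418/6.5,.125); print('knob rgb',p,togb(p))
s=r.sense(); T=s['tcp_pos']
for q in [(-.09,.031)]: print(w(*q), w(*q)-T[:2], np.degrees(np.arctan2(-s['ee_rot'][0,1],s['ee_rot'][1,1])))
E
```

```text
[ 0.50613374 -0.01162776] 10.603335915374904 [array([28.1168911 , 59.66879442]), array([ 27.9194121 , -59.96605999]), array([-27.78068817, -59.90411902]), array([-28.25561503,  60.20138459])]
137 [0.45693584 0.00819896 0.13441571] [0.47126245 0.02133892 0.14381551] [-0.04470954  0.02854102]
knob rgb [0.45701284 0.00655985 0.125     ] [-0.04493547  0.02691572]
[0.41196625 0.00228213] [0.19150127 0.58654056] 20.66271260133063
```

Emit:
play_rows([
  [[0.012,0.037,0,0,0,-0.04,1],[0.027,0.083,0,0,0,-0.08,1],[0.042,0.129,0,0,0,-0.12,1],[0.057,0.175,0,0,0,-0.1755,1],[0.072,0.221,0,0,0,-0.1755,1]],
])

```text
time_s: 0.6
tcp_pos: [0.2926, -0.3618, 0.2221]
ee_rot: [[-0.983, -0.183, -0.0], [-0.183, 0.983, 0.001], [0.0, 0.001, -1.0]]
wrist_force: [2.0, -0.7, -0.5]
gripper_width: 0.633
```

Emit:
play_rows([
  [[0.015,0.046,0,0,0,0,1],[0.03,0.092,0,0,0,0,1],[0.045,0.138,0,0,0,0,1],[0.06,0.184,0,0,0,0,1],[0.075,0.23,0,0,0,0,1]],
])

```text
time_s: 1.1
tcp_pos: [0.3675, -0.1318, 0.2226]
ee_rot: [[-0.983, -0.184, 0.0], [-0.184, 0.983, 0.0], [-0.0, 0.0, -1.0]]
wrist_force: [1.7, -0.8, 0.8]
gripper_width: 0.171
```

Emit:
play_rows([
  [[0.015,0.046,0,0,0,0,1],[0.03,0.09,0,0,0,0,1],[0.044,0.135,0,0,0,0,1],[0.044,0.135,0,0,0,0,1]],
])

```text
time_s: 1.5
tcp_pos: [0.4131, 0.0054, 0.2225]
ee_rot: [[-0.982, -0.191, 0.001], [-0.191, 0.982, 0.001], [-0.001, 0.0, -1.0]]
wrist_force: [-0.2, -0.1, 0.1]
gripper_width: 0.005
```

Emit:
play_rows([
  [[-0.001,-0.003,-0.04,0,0,0,1],[-0.001,-0.003,-0.08,0,0,0,1],[-0.001,-0.003,-0.11,0,0,0,1],[-0.001,-0.003,-0.11,0,0,0,1]],
])

```text
time_s: 1.9
tcp_pos: [0.4071, -0.0033, 0.1092]
ee_rot: [[-0.983, -0.183, -0.01], [-0.183, 0.983, -0.003], [0.01, -0.001, -1.0]]
wrist_force: [0.0, -0.5, -0.1]
gripper_width: 0.003
```

Emit:
play_rows([
  [[0.0098,0.0018,0,0,0,0,1],[0.0197,0.0037,0,0,0,0,1],[0.0295,0.0055,0,0,0,0,1],[0.0393,0.0074,0,0,0,0,1],[0.0393,0.0074,0,0,0,0,1]],
])

```text
time_s: 2.4
tcp_pos: [0.4516, 0.0061, 0.114]
ee_rot: [[-0.983, -0.184, 0.002], [-0.184, 0.983, 0.001], [-0.002, 0.0, -1.0]]
wrist_force: [-2.4, 0.8, 1.8]
gripper_width: 0.004
```

Run:
```python
from h import *
s=r.sense(); print(togb(s['tcp_pos']),s['tcp_pos'],s['wrist_force'])
a=cap('top','top1.png')['image'][190:290,230:370]; b=cap('side','side1.png')['image'][190:320,180:330]
f=lambda i:cv2.resize(i[:,:,::-1],(390,330),interpolation=cv2.INTER_CUBIC)
cv2.imwrite('pics/v1.png',np.hstack([f(a),f(b)]))
```

```text
[-0.05032939  0.0274257 ] [0.45161717 0.00606859 0.11395016] [-2.42825455  0.84802326  1.76579409]
```

View pics/v1.png

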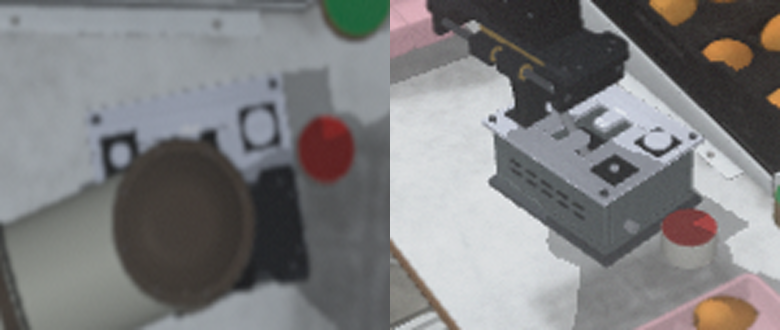

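Emit:
play_rows([
  [[0.008,0.0015,0,0,0,0,1],[0.0157,0.0029,0,0,0,0,1],[0.0226,0.0042,0,0,0,0,1],[0.0226,0.0042,0,0,0,0,1]],
])

```text
time_s: 2.9
tcp_pos: [0.4742, 0.0102, 0.1126]
ee_rot: [[-0.983, -0.184, 0.002], [-0.184, 0.983, 0.0], [-0.002, -0.0, -1.0]]
wrist_force: [-1.2, -0.0, 0.2]
gripper_width: 0.008
```

Emit:
play_rows([
  [[-0.02,-0.004,0,0,0,0,1],[-0.04,-0.008,0,0,0,0,1],[-0.048,0.04,0,0,0,0,1],[-0.04,0.08,0,0,0,0,1],[-0.04,0.08,0,0,0,0,1]],
])

```text
time_s: 3.4
tcp_pos: [0.4356, 0.094, 0.1135]
ee_rot: [[-0.982, -0.189, 0.006], [-0.189, 0.982, 0.003], [-0.006, 0.001, -1.0]]
wrist_force: [-0.3, 1.0, -0.4]
gripper_width: 0.007
```

Run:
```python
from h import *
s=r.sense(); print(togb(s['tcp_pos']),s['tcp_pos'],s['wrist_force'])
c=cap('top','top2.png');a=c['image'][190:290,230:370]; b=cap('side','side2.png')['image'][190:320,180:330]
k=knob(c); print(len(k), [k.mean(0),togb(k.mean(0))] if len(k) else 0)
f=lambda i:cv2.resize(i[:,:,::-1],(390,330),interpolation=cv2.INTER_CUBIC)
cv2.imwrite('pics/v2.png',np.hstack([f(a),f(b)]))
```

```text
[-0.04993079  0.11678765] [0.4355656  0.093978   0.11349395] [-0.30413587  0.99377772 -0.39785472]
96 [array([0.50287292, 0.01978181, 0.14428763]), array([0.0025745 , 0.03147326])]
```

View pics/v2.png

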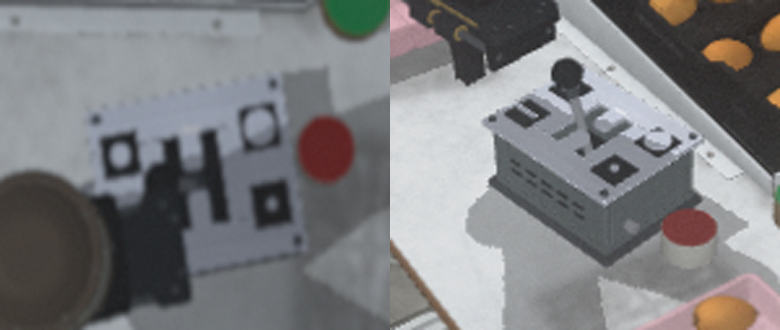

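```bash
cat >> h.py <<'E'
def sideknob(c):
    g=cv2.cvtColor(c['image'],cv2.COLOR_RGB2GRAY)[195:260,225:300]; m=(g<55).astype(np.uint8)
    m=cv2.morphologyEx(m,cv2.MORPH_OPEN,np.ones((5,5),np.uint8))
    n,l,s,ce=cv2.connectedComponentsWithStats(m); out=[]
    for i in range(1,n):
        if s[i,4]<40: continue
        u,v=ce[i]+[225,195]; o,d=ray(c,u,v); d/=np.linalg.norm(d)
        q=o-np.array([*G,.035]); b=q@d; D=b*b-q@q+.105**2
        if D>0:
            for t in(-b-D**.5,-b+D**.5): P=o+d*t; out.append((s[i,:5].tolist(),P.round(4),togb(P).round(4)))
    return out
E
python3 - <<'E'
from h import *
for x in sideknob(dict(np.load('pics/side2.npz'))): print(x)
E
python3 - <<'E'
from h import *
c=dict(np.load('pics/side2.npz'))
g=cv2.cvtColor(c['image'],cv2.COLOR_RGB2GRAY); print(g[208:232:2,236:264:2])
for u,v in[(248.5,218.8)]:
    for z in(.130,.135,.140):print(z,togb(onz(c,u,v,z)))
for y in (.02,.025,.031):
    for x in (-.01,0,.01):
        z=.035+(.105**2-x*x-y*y)**.5; print(x,y,proj(c,[*w(x,y),z]))
E
```

```text
[[ 49 125 208 210 204 204 204 201 219 217 219 209 161 152]
 [203 211 209 212 211 213 214 210 201 226 218 216 208 170]
 [208 210 215 214 214 207 172 208 206 197 203 216 215 208]
 [207 208 209 205  76  53  53  56 146 204 204 202 217 217]
 [205 206 207 126  55  54  56  56  54 164 204 199 203 217]
 [207 206 205  57  56  56  56  56  52 129 201 202 187 157]
 [209 212 211  75  54  56  57  55  53 161 200 203 198 197]
 [210 208 210 180  60  56  55  57  55 126 200 199 199 203]
 [212 200 193  73  55  73  57  63  86  56  73 202 203 199]
 [195 197 195 143  59  67  79  75  72  54 124 198 203 206]
 [151 199 200 198 188  73  74  84 130 192 200 208 203 206]
 [120 143 148 201 200 198 144 130 129 201 197 198 179 206]]
0.13 [0.004726   0.03426295]
0.135 [0.00031044 0.02910958]
0.14 [-0.00410512  0.02395621]
-0.01 0.02 [247.83007628 221.33523985]
0 0.02 [250.89650147 219.40666853]
0.01 0.02 [253.94937587 217.81859375]
-0.01 0.025 [246.4527994  220.82809011]
0 0.025 [249.51604639 218.90576631]
0.01 0.025 [252.56666422 217.32658836]
-0.01 0.031 [244.81725876 220.33842816]
0 0.031 [247.87605747 218.42273052]
0.01 0.031 [250.92340709 216.85446747]
```

Emit:
play_rows([
  [[0.02,0,0,0,0,0,1],[0.04,-0.008,0,0,0,0,1],[0.054,-0.017,0,0,0,0,1],[0.0572,-0.034,0,0,0,0,1],[0.0572,-0.034,0,0,0,0,1]],
])

```text
time_s: 4.0
tcp_pos: [0.49, 0.0538, 0.1121]
ee_rot: [[-0.984, -0.181, -0.0], [-0.181, 0.984, -0.0], [0.001, -0.0, -1.0]]
wrist_force: [-0.8, -0.5, -0.5]
gripper_width: 0.006
```

Emit:
play_rows([
  [[0.0018,-0.0098,0,0,0,0,1],[0.0037,-0.0197,0,0,0,0,1],[0.0055,-0.0295,0,0,0,0,1],[0.0065,-0.0344,0,0,0,0,1],[0.0065,-0.0344,0,0,0,0,1]],
])

```text
time_s: 4.5
tcp_pos: [0.497, 0.0213, 0.1132]
ee_rot: [[-0.983, -0.184, 0.002], [-0.184, 0.983, 0.001], [-0.002, 0.0, -1.0]]
wrist_force: [0.8, 2.2, 0.8]
gripper_width: 0.005
```

Run:
```python
from h import *
s=r.sense(); print(togb(s['tcp_pos']),s['tcp_pos'],s['wrist_force'])
```

```text
[-0.00288342  0.03404993] [0.49703407 0.02131018 0.11320959] [0.76596196 2.15210108 0.83351441]
```

Moving with about 2.2 N; continue by 33 mm along -y.

Emit:
play_rows([
  [[0.002,-0.0088,0,0,0,0,1],[0.004,-0.0177,0,0,0,0,1],[0.0057,-0.0266,0,0,0,0,1],[0.0069,-0.0325,0,0,0,0,1],[0.0069,-0.0325,0,0,0,0,1]],
])

```text
time_s: 5.0
tcp_pos: [0.5029, -0.0121, 0.112]
ee_rot: [[-0.983, -0.183, -0.001], [-0.183, 0.983, -0.0], [0.001, -0.0, -1.0]]
wrist_force: [0.4, 0.1, 0.4]
gripper_width: 0.006
```

Run:
```python
from h import *
s=r.sense(); print(togb(s['tcp_pos']),s['tcp_pos'],s['wrist_force'])
a=cap('top','top3.png')['image'][190:290,230:370]; b=cap('side','side3.png')['image'][190:320,180:330]
f=lambda i:cv2.resize(i[:,:,::-1],(390,330),interpolation=cv2.INTER_CUBIC)
cv2.imwrite('pics/v3.png',np.hstack([f(a),f(b)]))
c=dict(np.load('pics/side3.npz'))
for x in (-.01,0,.01):
  for y in (-.02,-.031): print(x,y,proj(c,[*w(x,y),.035+(.105**2-x*x-y*y)**.5]))
```

```text
[-0.00324996  0.00014433] [ 0.50291271 -0.01208392  0.11203874] [0.37684158 0.10519912 0.44233202]
-0.01 -0.02 [259.2552621  228.48787106]
-0.01 -0.031 [262.50515692 231.43889439]
0 -0.02 [262.33086024 226.48841223]
0 -0.031 [265.57819772 229.41329898]
0.01 -0.02 [265.3867723  224.83334582]
0.01 -0.031 [268.63007585 227.74124479]
```

View pics/v3.png

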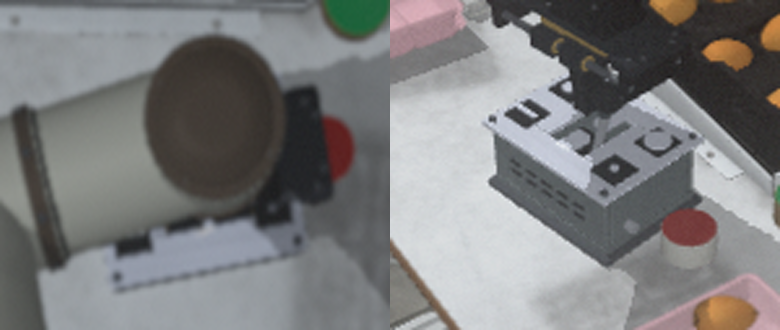

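Emit:
play_rows([
  [[0.0005,-0.004,0,0,0,0,1],[0.0005,-0.004,0,0,0,0,1]],
])

```text
time_s: 5.3
tcp_pos: [0.503, -0.0152, 0.112]
ee_rot: [[-0.983, -0.184, -0.002], [-0.184, 0.983, -0.0], [0.002, 0.0, -1.0]]
wrist_force: [-0.3, 1.7, -0.2]
gripper_width: 0.01
```

Emit:
play_rows([
  [[-0.0037,0.02,0,0,0,0,1],[-0.043,0.013,0,0,0,0,1],[-0.055,0.01,0,0,0,0,1],[-0.055,0.01,0,0,0,0,1]],
])

```text
time_s: 5.7
tcp_pos: [0.4468, -0.0056, 0.1127]
ee_rot: [[-0.983, -0.185, -0.001], [-0.185, 0.983, -0.0], [0.001, -0.0, -1.0]]
wrist_force: [0.4, -0.2, -1.1]
gripper_width: 0.007
```

Run:
```python
from h import *
s=r.sense(); print(togb(s['tcp_pos']),s['tcp_pos'],s['wrist_force'])
c=cap('top','top4.png');a=c['image'][190:290,230:370]; b=cap('side','side4.png')['image'][190:320,180:330]
k=knob(c); print(len(k), [k.mean(0),togb(k.mean(0))] if len(k) else 0)
f=lambda i:cv2.resize(i[:,:,::-1],(390,330),interpolation=cv2.INTER_CUBIC)
cv2.imwrite('pics/v4.png',np.hstack([f(a),f(b)]))
```

```text
[-0.0571714   0.01680234] [ 0.44684678 -0.00563236  0.11265733] [ 0.41325807 -0.18735309 -1.09136456]
21 [array([ 0.519213  , -0.04383376,  0.14419013]), array([ 0.00692975, -0.03406276])]
```

View pics/v4.png

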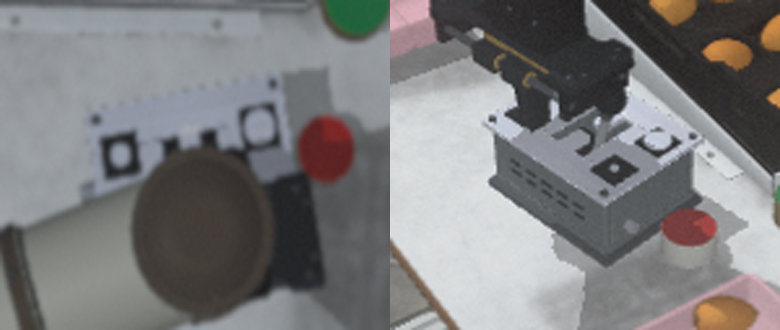

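Emit:
play_rows([
  [[0.0044,-0.0235,0,0,0,0,1],[0.0088,-0.047,0,0,0,0,1],[0.0088,-0.047,0,0,0,0,1]],
])

```text
time_s: 6.1
tcp_pos: [0.4591, -0.0535, 0.1126]
ee_rot: [[-0.983, -0.182, 0.001], [-0.182, 0.983, -0.0], [-0.001, -0.001, -1.0]]
wrist_force: [-0.8, -0.7, -0.2]
gripper_width: 0.002
```

Emit:
play_rows([
  [[0.0118,0.0022,0,0,0,0,1],[0.0236,0.0044,0,0,0,0,1],[0.0344,0.0064,0,0,0,0,1],[0.0442,0.0083,0,0,0,0,1],[0.0442,0.0083,0,0,0,0,1]],
])

```text
time_s: 6.6
tcp_pos: [0.5032, -0.043, 0.1123]
ee_rot: [[-0.983, -0.185, 0.0], [-0.185, 0.983, -0.0], [-0.0, -0.0, -1.0]]
wrist_force: [-0.2, -0.4, 0.3]
gripper_width: 0.009
```

Run:
```python
from h import *
s=r.sense(); print(togb(s['tcp_pos']),s['tcp_pos'],s['wrist_force'])
```

```text
[-0.00868995 -0.0302978 ] [ 0.50316722 -0.04300724  0.11227312] [-0.2468441  -0.37561389  0.34474943]
```

Emit:
play_rows([
  [[0.0079,0.0015,0,0,0,0,1],[0.0157,0.0029,0,0,0,0,1],[0.0216,0.004,0,0,0,0,1],[0.0256,0.0048,0,0,0,0,1]],
])

```text
time_s: 7.0
tcp_pos: [0.526, -0.0389, 0.1113]
ee_rot: [[-0.983, -0.184, -0.004], [-0.184, 0.983, -0.0], [0.004, 0.001, -1.0]]
wrist_force: [-4.7, 1.1, -3.4]
gripper_width: 0.007
```

Emit:
play_rows([
  [[0.002,0.0004,0,0,0,0,1],[0.003,0.0006,0,0,0,0,1]],
])

```text
time_s: 7.2
tcp_pos: [0.5299, -0.0383, 0.1121]
ee_rot: [[-0.983, -0.184, -0.001], [-0.184, 0.983, -0.0], [0.001, 0.0, -1.0]]
wrist_force: [-5.1, 0.1, -3.7]
gripper_width: 0.005
```

Run:
```python
from h import *
s=r.sense(); print(togb(s['tcp_pos']),s['tcp_pos'],s['wrist_force'])
```

```text
[ 0.0184112  -0.03059893] [ 0.52986103 -0.03831639  0.11214397] [-5.05138015  0.10509277 -3.66774058]
```

Emit:
play_rows([
  [[0.002,0.0004,0,0,0,0,1],[0.002,0.0004,0,0,0,0,1]],
])

```text
time_s: 7.4
tcp_pos: [0.5322, -0.0379, 0.1125]
ee_rot: [[-0.983, -0.184, -0.0], [-0.184, 0.983, 0.0], [0.0, 0.0, -1.0]]
wrist_force: [-4.0, -0.4, -4.0]
gripper_width: 0.008
```

Emit:
play_rows([
  [[0.002,0.0004,0,0,0,0,1],[0.002,0.0004,0,0,0,0,1]],
])

```text
time_s: 7.6
tcp_pos: [0.5329, -0.0378, 0.1122]
ee_rot: [[-0.983, -0.184, -0.003], [-0.184, 0.983, -0.0], [0.003, 0.0, -1.0]]
wrist_force: [-6.1, -0.2, -3.5]
gripper_width: 0.007
```

Emit:
play_rows([
  [[0.002,0.0004,0,0,0,0,1],[0.003,0.0006,0,0,0,0,1],[0.003,0.0006,0,0,0,0,1]],
])

```text
time_s: 7.9
tcp_pos: [0.534, -0.0376, 0.1118]
ee_rot: [[-0.983, -0.184, -0.007], [-0.184, 0.983, -0.001], [0.007, 0.0, -1.0]]
wrist_force: [-9.4, -1.5, -1.2]
gripper_width: 0.008
```

Emit:
play_rows([
  [[-0.0197,-0.0037,0,0,0,0,1],[-0.0393,-0.0074,0,0,0,0,1],[-0.0688,-0.0129,0.02,0,0,0,1],[-0.1,-0.02,0.06,0,0,0,1],[-0.13,-0.02,0.09,0,0,0,1]],
])

```text
time_s: 8.4
tcp_pos: [0.4102, -0.057, 0.2063]
ee_rot: [[-0.983, -0.185, 0.01], [-0.185, 0.983, 0.0], [-0.01, -0.002, -1.0]]
wrist_force: [0.3, 0.0, 0.8]
gripper_width: 0.005
```

Run:
```python
from h import *
s=r.sense(); print(togb(s['tcp_pos']),s['tcp_pos'],s['wrist_force'])
c=cap('top','top5.png');a=c['image'][190:290,230:370]; b=cap('side','side5.png')['image'][190:320,180:330]
k=knob(c); print(len(k), [k.mean(0),togb(k.mean(0))] if len(k) else 0)
f=lambda i:cv2.resize(i[:,:,::-1],(390,330),interpolation=cv2.INTER_CUBIC)
cv2.imwrite('pics/v5.png',np.hstack([f(a),f(b)]))
```

```text
[-0.10269637 -0.02697535] [ 0.41015464 -0.05703951  0.20625064] [0.29836715 0.00328976 0.76131935]
138 [array([ 0.55541094, -0.02725659,  0.13373065]), array([ 0.04555994, -0.02442939])]
```

View pics/v5.png

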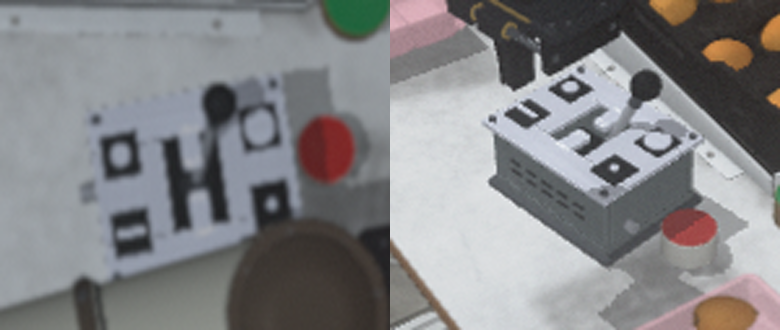

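```bash
python3 -c "
from station import r
print(r.sense()['joint_velocities']); print(r.finish_job())"
```

```text
[-0.20350188  5.64979757 -0.45974351 -0.91637954  4.13526056  0.66358788]
the job is handed in; nothing more can be done
None
```

I pushed the lever with the shut fingertips out of the near-left slot, across the middle channel and home into the far-right slot, the one with the largest disc. I then backed the tool about 0.1 m away and handed the job in at about 8.5 s. I got no verdict back.

- **Fore-and-aft position:** the last top view put the ball 45.6 mm to the far side, which is lever_shift of about 0.45, at the end stop. The force rising to about 9 N at the end of the push agrees.
- **Sideways position:** the ball measured 24 mm to the right, less than the nominal 31 mm, which I read as lever_cross of about 0.25. That is above the required 0.2. By the gate's dimensions, the tongue should keep a lever in this slot above about 0.27, so the two figures disagree slightly.
- **Crossing:** the gripper hid much of the ball during and just after the crossing. I judged that stage from tool position, contact force and partial views.
- **Everything else:** the roll beside the gearbox looked unmoved in the last picture; I did not measure the other bystanders again. The tool was clear of everything. The arm was still settling when I handed in, with joint speeds up to about 6 degrees/s.

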